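Walk a loaded cooling block square onto the reader's fence

ROBOT

A 6-joint arm with a two-finger parallel gripper is mounted at the origin on the work surface. World frame = base frame: x ahead of the robot, y to its left, z up, the work surface at z = 0. Lengths are in m, angles in rad, forces in N, time in s.
With the tool pointing down it reaches from about 0.375 to 0.925 m from the base axis. Payload 5.7 kg.
Tool frame: the origin (TCP) lies midway between the tips of the shut fingers; the grasp point (between the pads) lies 19 mm behind it; z points along the fingers, x is the direction in which the jaws open and shut, and the axes are right-handed (so a half turn about z gives the same grasp; the last joint's range is limited). The gripper opens to 88 mm and grips with 3 to 60 N. Pads are 20 mm wide; open, the fingers measure 115 mm over their backs; the gripper's body (75 mm by 178 mm) begins 61 mm behind the grasp point.
Start: joints at [-1.241, 0.359, 1.51, -0, 1.272, -0.115], TCP at [0.258, -0.542, 0.223] pointing down, gripper open.
Joint ranges: [-2.97, 2.97], [-1.01, 2.36], [0.21, 2.38], [-0.96, 4.11], [0.2, 2.71], [-2.98, 2.98]. Speed limits (rad/s): [2.39, 2.39, 3.14, 3.14, 3.14, 3.14].

INTERFACE

Orientations are given as a unit quaternion [x, y, z, w].
In Python, from bench import move_ptp, servo_line, goto_joints, move_gripper, sleep, inverse_kinematics, capture, PlanningError, close_job, spot_in, silhouettes, current_clock, current_joint_pos, current_qvel, current_joint_torque, current_position, current_orientation, current_force, current_torque, current_finger_gap gives the robot as it stands. Calls block until the motion is done:
- move_ptp(position, orientation): joint-space move of the TCP to a pose.
- servo_line(position, orientation=None, rate=0.15, contact_N=None): straight line of the TCP; orientation=None keeps the orientation; rate is the mean speed in m/s. With contact_N (N) it stops when the force on the tool has changed by that much, and returns True; else False.
- goto_joints(angles): joint-space move.
- move_gripper(opening): finger opening in m; the grip force is fixed at half the most; returns when the fingers have stopped.
- sleep(seconds).
- inverse_kinematics(position, orientation): joint angles nearest the present ones, or None.
- capture(name): name is "scene" or "side" or "wrist"; returns a dict with "image" (384x512x3 uint8, blue, green, red), "range_z" (384x512 float32, m along the optical axis (not along the pixel's ray), 0 where there is no reading), "intrinsics" (3x3 intrinsics, pixels), "R" (3x3) and "t" (3): a world point X has camera coordinates R X + t. Camera axes: x right, y down, z forward; pixel columns grow to the right and rows downward; lengths in m; the calibration is good to about 2 mm. A picture is of the moment at which its call begins.
A pose or a line that the arm cannot do raises PlanningError and nothing moves.
- close_job(): hands the job in, once; it reports no verdict.
Trained networks look in the newest picture that a camera, given by its name, has taken for a name from the list of things; names that differ only in an ending like _2 or _b are one class to them, and where a whole thing is asked for, a point or a joint stands for the part that bears it (a point fixed in the world has none). Each returns a list of dicts, best first, with "conf" (0 to 1); they miss things now and then, are a little off and sometimes report something else, mostly with a low value. They report only what shows in the picture. A call takes as long as a camera call. They do not tell look-alikes from the thing itself.
- spot_in(camera, query): "xy" ([column, row] in pixels, amid what is visible of it).
- silhouettes(camera, query): "region" (384x512 bool, what is visible of it) and "xy" ([column, row] in pixels, amid what is visible of it).
Readings, each from a call of its own:
- current_clock(): time.
- current_joint_pos(): joint angles.
- current_qvel(): joint speeds.
- current_joint_torque(): joint torques, N m.
- current_position(): TCP position.
- current_orientation(): TCP orientation.
- current_force(): force on the tool from outside, world axes, zero at the start.
- current_torque(): the same for the moment, N m.
- current_finger_gap(): finger opening in m.
Only numpy, scipy, OpenCV 4.12 (cv2) and the standard library are available. Lean on these libraries where they do the work, as an engineer would, in place of code of your own. Each camera call takes 0.05 s, during which the arm holds its last target.

TASK

The heavy cooling block full of sample vials has been set down askew on the base plate of the code reader. Without gripping or lifting it, walk it round with fingertip pushes, corner by corner, until its label side lies flat against the steel fence with the label straight in front of the reader's window, then draw the hand clear. Touch only the metal of the block, not the vials, do not tip it, and leave the other things on the trolley where they are.

Things in the scene. Friction and masses are not known exactly. Their poses are not given: they have to be found in the camera images.
- station: Code reader station, fixed; its place and yaw vary. Dark grey base plate (top 4 mm above the work surface, x -250 to +100, y -220 to +220 mm) with a steel fence, and a white box-shaped reader, 74 mm wide and 66 mm high, behind the fence's middle. Origin: at work-surface height under the middle of the fence's working face. x: square to the fence, away from the block, towards the reader; y: along the fence; z up
- fence (a point): Middle of the top edge of the fence's working face, on the station's x = 0 plane, 24 mm above the work surface. The fence is 300 mm long (150 mm to either side of this point along the station's y), 12 mm thick and 20 mm higher than the plate. The reader's window looks over it at this point, towards the robot
- block: Grey aluminium block, loose, 0.9 kg, 92 (x) x 124 (y) x 40 mm high; too big to grip; slides at about 4 to 7 N. Origin: centre of its underside. Front = its +x side (124 mm long) with the white bar-code label; on top a white strip runs along this edge, wells behind it. Starts with its origin 100 to 145 mm before the fence, turned 0.7 to 1.35 rad counter-clockwise (from above) from home; home: axes parallel to the station's
- vials: The 27 capped vials standing in the block's wells (they move with it and do not come out): purple caps up to 54 mm above the block's underside. Origin and axes as the block's. Not to be touched
- block_front_left (a point): Point on the block's front vertical edge at its +y end: 46 mm, +62 mm from the block's origin, 10 mm up
- block_front_right (a point): Point on the block's front vertical edge at its -y end: 46 mm, -62 mm from the block's origin, 10 mm up
- label (a point): Middle of the label on the block's front face, 46 mm ahead of the block's origin and 29.5 mm up
- caps_pot: Bystander: clear round pot, 48 mm across, 36 mm high, on the base plate beyond the left (+y) end of the fence. Origin: centre of its underside
- tape: Bystander: roll of paper tape lying flat, 62 mm across, 19 mm high, on the base plate's right (-y) side near the robot. Origin: centre of its underside
- pen: Bystander: black and white marker pen, 124 mm long along its x, 14 mm thick, lying square to the fence beyond its right (-y) end. Origin: under its middle
- foam_rack: Bystander: white foam rack, 210 by 105 mm, 28 mm high, with purple-capped blood tubes up to 82 mm high, left of the station. Origin: centre of its underside
- kidney_dish: Bystander: steel kidney dish, about 220 by 100 mm, 35 mm high, right of the station near the robot. Origin: underside, near its middle
- bottle: Bystander: white bottle with a blue cap, 60 mm across, 145 mm high, right of the station. Origin: centre of its underside
- jar: Bystander: white jar with a steel lid, 56 mm across, 70 mm high, left of the station. Origin: centre of its underside
Mind the look-alikes: they are no part of the job. Of the things that look like the block, the largest one is meant.

How it is judged:
At the end, for the whole second after the job is handed in: The block stands flat and still on the base plate, both ends of its label side within 4 mm of the fence's face, the middle of the label within 15 mm to either side of the middle of the reader's window (x of each of block_front_left, block_front_right in the frame of station above -0.004 m and y of label in the frame of station between -0.015 and 0.015 m and z of block in the frame of station below 0.007 m and angle between block's own z axis and vertical below 0.03 rad and linear speed of block below 0.01 m/s and angular speed of block below 0.05 rad/s); the robot touches nothing.
It fails at once if the block is lifted off the plate by more than 6 mm (z of block in the frame of station above 0.01 m).
It fails at once if the block is tipped by more than about 6 degrees (angle between block's own z axis and vertical above 0.1 rad).
It fails at once if the fingers touch the vials (contact force between the fingers and vials above 0.5 N).
It fails at once if another thing on the trolley is shifted by more than 15 mm (distance of any of caps_pot, tape, pen, foam_rack, kidney_dish, bottle, jar from where it was at the start of the episode above 0.015 m).
It also fails if it takes over 72 s, if anything falls off the work surface, if the arm or the gripper's body presses on something with over 40 N, if the wrist force passes 120 N, or if a joint passes its speed limit or range.

## Working session

There is one attempt and no reset: what is moved stays moved. The work goes in short steps, each a Python script; the robot and the scene stay as the last script left them, time stands still between calls to the robot, and variables do not carry over. Pictures are saved under pics/ and viewed, and the job is handed in when it is done.

```bash
ls; mkdir -p pics
python3 - <<'E'
from bench import *
import cv2,numpy as np
for n in ["scene","side","wrist"]:
    c=capture(n); cv2.imwrite(f"pics/{n}0.png",c["image"]); print(n,c["intrinsics"].tolist(),c["R"].round(4).tolist(),c["t"].round(4).tolist())
    np.savez(f"{n}0.npz",**c)
    if n!="wrist":
        for q in ["block","station"]:
            print(q,[(round(d["conf"],2),np.round(d["xy"]).tolist(),int(d["region"].sum())) for d in silhouettes(n,q)])
print(current_clock(),current_orientation())
E
```

```text
pics
scene [[442.8637708384276, 0.0, 254.57455896864568], [0.0, 442.8637708384276, 194.43378469138247], [0.0, 0.0, 1.0]] [[0.6512, 0.7588, 0.0099], [0.5671, -0.4779, -0.6708], [-0.5043, 0.4425, -0.7416]] [-0.3152, -0.2644, 1.5845]
block [(0.82, [260.0, 139.0], 494), (0.55, [298.0, 192.0], 1305)]
station [(0.8, [313.0, 213.0], 11246), (0.31, [388.0, 160.0], 405)]
side [[373.5940682584385, 0.0, 251.04963978393832], [0.0, 373.5940682584385, 197.40017315086567], [0.0, 0.0, 1.0]] [[-0.9741, -0.2257, 0.0144], [-0.1563, 0.6259, -0.764], [0.1634, -0.7465, -0.645]] [0.4826, 0.1244, 1.0808]
block [(0.98, [311.0, 268.0], 902), (0.9, [225.0, 224.0], 1498), (0.65, [259.0, 165.0], 445)]
station [(0.83, [200.0, 248.0], 11543)]
wrist [[326.48222764024973, 0.0, 259.0452483130783], [0.0, 326.48222764024973, 188.714955129209], [0.0, 0.0, 1.0]] [[0.4296, -0.903, -0.0013], [-0.8688, -0.4137, 0.272], [-0.2462, -0.1158, -0.9623]] [-0.6003, -0.0339, 0.3908]
0.35 [ 8.45654694e-01 -5.33730348e-01 -1.74613064e-04 -1.56324337e-04]
```

View pics/scene0.png

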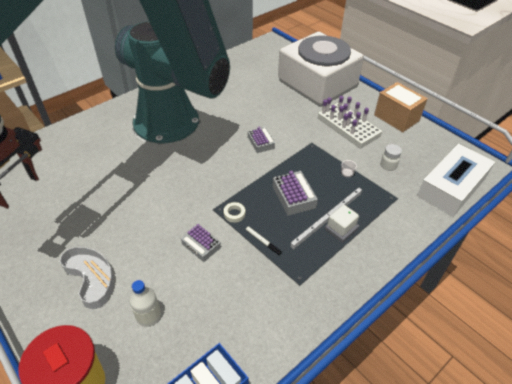

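View pics/side0.png

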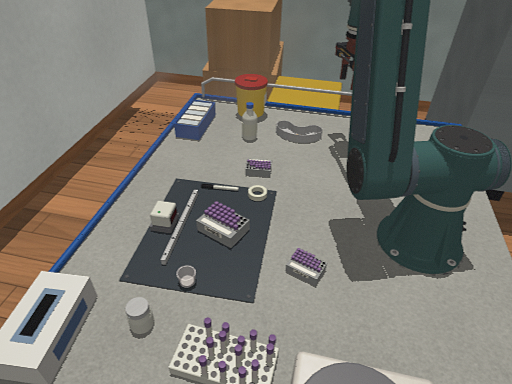

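View pics/wrist0.png

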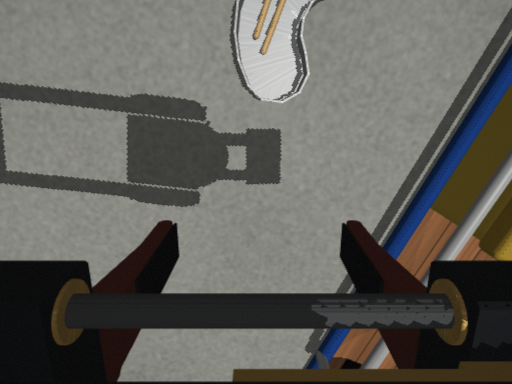

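The block could be scene (298,192) / side (225,224), scene (260,139) / side (311,268), or scene (201,240) / side (259,165). The first is the largest and the only one on the dark base plate. I'll confirm it in an enlarged crop and build a top-down map.

```bash
cat > h.py <<'E'
import numpy as np,cv2
def cloud(c):
    K=c["intrinsics"];z=c["range_z"];v,u=np.mgrid[:384,:512]
    P=np.stack([(u-K[0,2])/K[0,0]*z,(v-K[1,2])/K[1,1]*z,z],-1)
    W=(P-c["t"])@c["R"]; W[z<=0]=np.nan
    return W
def proj(c,X):
    X=np.atleast_2d(X);p=X@c["R"].T+c["t"];p=p@c["intrinsics"].T
    return p[:,:2]/p[:,2:]
def backz(c,uv,z):
    uv=np.atleast_2d(uv);d=np.c_[uv,np.ones(len(uv))]@np.linalg.inv(c["intrinsics"]).T@c["R"]
    o=-c["R"].T@c["t"]; return o+d*((z-o[2])/d[:,2])[:,None]
def ortho(c,x0,x1,y0,y1,z,res=0.001):
    # image rows: x decreasing, cols: y decreasing (x up, y left)
    xs=np.arange(x1,x0,-res);ys=np.arange(y1,y0,-res)
    g=np.stack(np.meshgrid(xs,ys,indexing='ij'),-1)
    X=np.concatenate([g,np.full(g.shape[:2]+(1,),z)],-1).reshape(-1,3)
    m=proj(c,X).reshape(len(xs),len(ys),2).astype(np.float32)
    return cv2.remap(c["image"],m[...,0],m[...,1],cv2.INTER_LINEAR)
def T(s,p): # station->world; s=(x,y,yaw)
    p=np.atleast_2d(p).astype(float);c,n=np.cos(s[2]),np.sin(s[2])
    o=p.copy();o[:,0]=s[0]+c*p[:,0]-n*p[:,1];o[:,1]=s[1]+n*p[:,0]+c*p[:,1];return o
def Ti(s,p):
    p=np.atleast_2d(p).astype(float);c,n=np.cos(s[2]),np.sin(s[2])
    o=p.copy();dx=p[:,0]-s[0];dy=p[:,1]-s[1];o[:,0]=c*dx+n*dy;o[:,1]=-n*dx+c*dy;return o
E
python3 - <<'E'
from h import *
ims=[]
for n in ["scene","side"]:
    c=dict(np.load(n+"0.npz")); W=cloud(c)
    im=c["image"]; 
    dark=(im.max(2)<75)&(abs(W[...,2]-0.004)<0.012)&(W[...,0]>0.25)
    # only biggest component
    k,l,s,_=cv2.connectedComponentsWithStats(dark.astype(np.uint8)); i=1+s[1:,4].argmax(); 
    cnt=np.argwhere(l==i)[:,::-1].astype(float)
    G=backz(c,cnt,0.004)[:,:2]; r=cv2.minAreaRect((G*1000).astype(np.float32)); print(n,r)
    cx,cy={'scene':(298,192),'side':(225,224)}[n]
    ims.append(cv2.resize(im[cy-60:cy+60,cx-65:cx+65],None,fx=3,fy=3,interpolation=cv2.INTER_CUBIC))
cv2.imwrite("pics/crop0.png",np.hstack(ims))
E
```

```text
scene ((668.6619873046875, -84.18331909179688), (54.13357925415039, 38.85142135620117), 17.684545516967773)
side ((600.6861572265625, 108.7762680053711), (347.8645324707031, 439.7066650390625), 2.6235904693603516)
```

View pics/crop0.png

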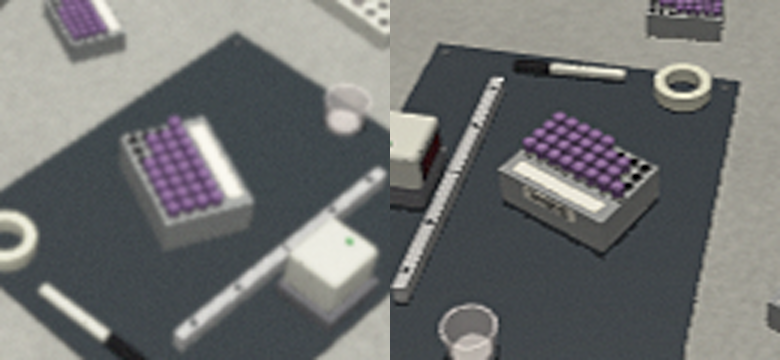

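Run:
```python
from h import *
ims=[]
for n in ["scene","side"]:
    c=dict(np.load(n+"0.npz")); 
    for z in (0.044,0.024):
        o=ortho(c,0.40,0.80,-0.12,0.34,z); ims.append(cv2.resize(o,None,fx=.85,fy=.85) )
a=np.vstack([np.hstack(ims[:2]),np.hstack(ims[2:])])
a=cv2.resize(a,(782,680)); cv2.imwrite("pics/orth0.png",a[:, :]); print(a.shape)
for n in ["scene","side"]:
    c=dict(np.load(n+"0.npz")); W=cloud(c); x,y,z=W[...,0],W[...,1],W[...,2]
    b=(abs(x-.6)<.19)&(abs(y-.109)<.24)
    print(n,'plate z',np.median(z[b&(c["image"].max(2)<75)]))
    m=b&(z>0.035); 
    k,l,s,cc=cv2.connectedComponentsWithStats(m.astype(np.uint8))
    for i in range(1,k):
        if s[i,4]>80: print(s[i],cc[i],np.nanmedian(W[l==i],0))
```

```text
(680, 782, 3)
scene plate z 0.00294998239356451
[ 273  171   45   38 1024] [294.48632812 189.16113281] [0.56796253 0.08118891 0.04650748]
[328 205  31  29 548] [342.96715328 218.75729927] [0.73890879 0.09783679 0.06346195]
side plate z 0.0028274025858179984
[150 201  27  24 494] [163.63360324 212.51012146] [0.7242202  0.12647935 0.06292035]
[ 197  201   53   40 1104] [222.93387681 220.41757246] [0.55360059 0.10366705 0.04547086]
[177 265  19  17  82] [186.06097561 272.75609756] [0.59384838 0.29611264 0.03833541]
```

View pics/orth0.png

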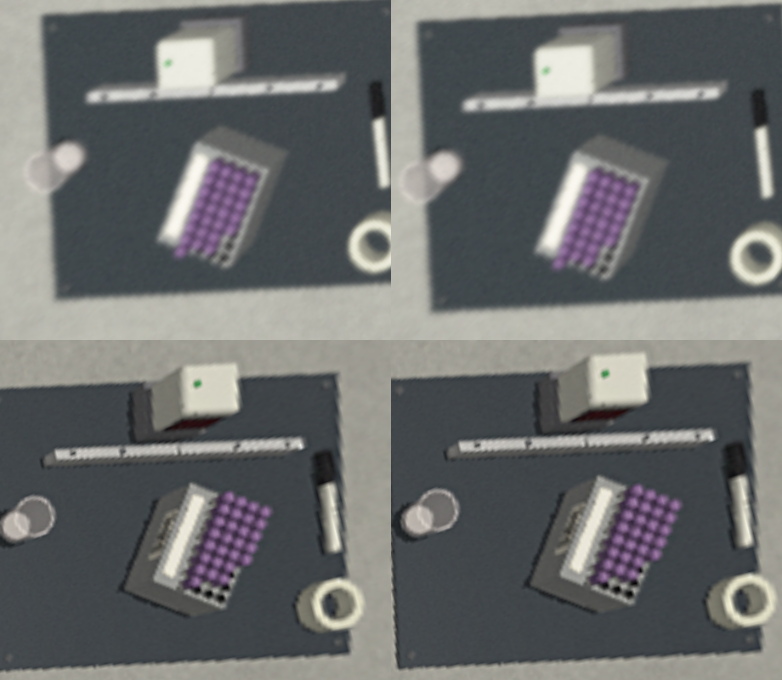

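The crop confirms it: the large block sits on the plate and its label face points left (+y). Next I'll fit the station and block poses numerically in both views.

```bash
cat > fit.py <<'E'
from h import *
from scipy.optimize import minimize
def hullmask(c,pts):
    m=np.zeros((384*4,512*4),np.uint8)
    p=cv2.convexHull(((proj(c,pts)+.5)*4).astype(np.float32)).astype(np.int32)
    cv2.fillConvexPoly(m,p,1); return cv2.resize(m.astype(np.float32),(512,384),interpolation=cv2.INTER_AREA)
BOX=np.array([[sx*.046,sy*.062,z] for sx in(-1,1) for sy in(-1,1) for z in(0.004,0.044)])
BOX=np.vstack([BOX])
def bpose(b,p=BOX): return T(b,p)
def softmask(c,thr=80,sw=12):
    g=c["image"].max(2).astype(float); return np.clip((g-thr)/sw+.5,0,1)
def reproj_show(c,s,b,f,crop=None):
    im=cv2.resize(c["image"],None,fx=3,fy=3,interpolation=cv2.INTER_CUBIC)
    def pl(P,col): cv2.polylines(im,[((proj(c,P)+.5)*3).astype(int)],True,col,1)
    t=np.array([[.046,.062,.044],[.046,-.062,.044],[-.046,-.062,.044],[-.046,.062,.044]])
    if b is not None:
        pl(T(b,t),(0,255,0)); pl(T(b,t*[1,1,0]+[0,0,.004]),(0,255,255))
    pl(T(s,[[0,.15,.024],[0,-.15,.024],[.012,-.15,.024],[.012,.15,.024]]),(0,0,255))
    pl(T(s,[[-.25,.22,.004],[-.25,-.22,.004],[.1,-.22,.004],[.1,.22,.004]]),(255,100,0))
    if crop: x,y,w,h=[3*k for k in crop]; im=im[y:y+h,x:x+w]
    cv2.imwrite(f,im)
E
python3 - <<'E'
from fit import *
import json
out={}
for n in ["scene","side"]:
    c=dict(np.load(n+"0.npz")); W=cloud(c); x,y=W[...,0],W[...,1]
    # station: plate mask
    g=c["image"].max(2); 
    near=(x>.35)&(x<.85)&(y>-.18)&(y<.40)
    PL=np.array([[-.25,.22,.004],[-.25,-.22,.004],[.1,-.22,.004],[.1,.22,.004]])
    d=((g<85)&near).astype(np.uint8); k,l,s,_=cv2.connectedComponentsWithStats(d); d=(l==1+s[1:,4].argmax())
    hl=cv2.morphologyEx(d.astype(np.uint8),cv2.MORPH_CLOSE,np.ones((3,3)))
    cs,_=cv2.findContours(hl,cv2.RETR_EXTERNAL,cv2.CHAIN_APPROX_NONE); f=np.zeros((384,512),np.uint8); cv2.drawContours(f,[max(cs,key=cv2.contourArea)],-1,1,-1); 
    hull=np.zeros_like(f); cv2.fillConvexPoly(hull,cv2.convexHull(max(cs,key=cv2.contourArea)),1)
    fn=lambda s: np.abs(hullmask(c,T(s,PL))-hull).sum()
    r=min((minimize(fn,[.675,.112,a],method='Nelder-Mead',options=dict(initial_simplex=np.array([[.675,.112,a],[.685,.112,a],[.675,.122,a],[.675,.112,a+.05]]),xatol=1e-5)) for a in(.03,.06)),key=lambda r:r.fun)
    print(n,'station',r.x.round(4),r.fun)
    out[n]=r.x.tolist()
s=np.mean([out[n] for n in out],0)
for n in ["scene","side"]:
    c=dict(np.load(n+"0.npz")); u=proj(c,[[.57,.10,.03]])[0].astype(int)
    m=(c["image"].max(2)>75).astype(np.uint8); k,l,st,cc=cv2.connectedComponentsWithStats(m); i=l[u[1],u[0]]; mm=(l==i); print(st[i])
    c["m"]=mm; 
    fn=lambda b: np.abs(np.maximum(hullmask(c,bpose(b)),hullmask(c,T(b,[[a,b2,z] for a in(-.038,.026) for b2 in (-.055,.04) for z in(.044,.056)])))-mm).sum()
    rs=[minimize(fn,[.565,.10,a],method='Nelder-Mead',options=dict(initial_simplex=np.array([[.565,.10,a],[.58,.1,a],[.565,.115,a],[.565,.1,a+.1]]),xatol=1e-5)) for a in(1.0,1.2,1.35)]
    r=min(rs,key=lambda r:r.fun); print(n,'block',r.x.round(4),r.fun); out[n+'b']=r.x.tolist()
    reproj_show(c,out[n],r.x,f"pics/fit_{n}.png",(180,130,240,130) if n=='scene' else (110,160,200,150))
b=np.mean([out['sceneb'],out['sideb']],0); print(s,b,'block in station',Ti(s,[[*b[:2],0]])[0],b[2]-s[2])
json.dump(dict(s=s.tolist(),**out),open('st.json','w'))
E
```

```text
scene station [0.6781 0.1046 0.0524] 289.0625
side station [0.6761 0.1133 0.0487] 161.75
[     0      0    512    384 178767]
scene block [0.56   0.0911 1.242 ] 177373.9375
[ 195  201   55   47 1337]
side block [0.5592 0.0926 1.183 ] 264.6875
[0.67708953 0.10890933 0.05058596] [0.55957229 0.09188874 1.21247492] block in station [-0.11822755 -0.01105664  0.        ] 1.161888965290132
```

View pics/fit_scene.png

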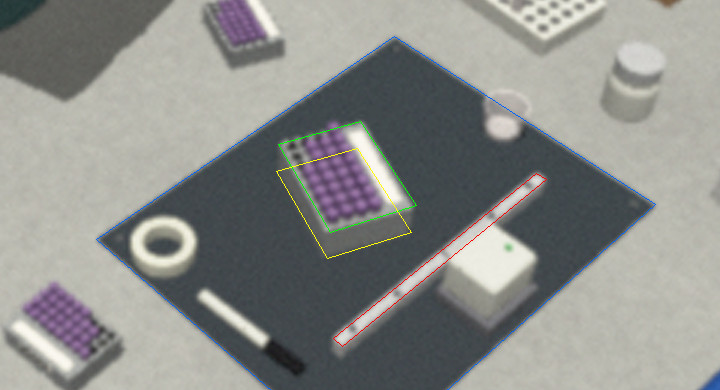

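View pics/fit_side.png

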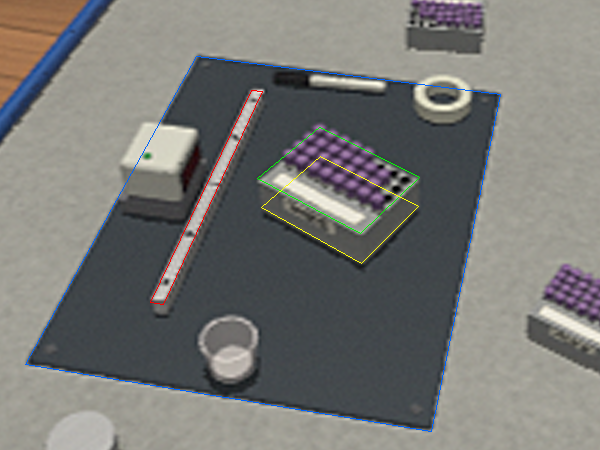

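Run:
```python
from bench import *
from h import *
from scipy.spatial.transform import Rotation as Ro
c=dict(np.load("wrist0.npz")); cc=-c["R"].T@c["t"]; q=current_orientation();p=current_position();R=Ro.from_quat(q).as_matrix()
print('cam in tool',R.T@(cc-p),'optical axis in tool',R.T@c["R"][2],'cam x in tool',R.T@c["R"][0]); print(R)
for n in("scene","side"):
    d=np.load(n+"0.npz"); print(-d["R"].T@d["t"])
```

```text
cam in tool [ 0.00099307 -0.07330389 -0.16207266] optical axis in tool [-0.00098305  0.27212373  0.96226177] cam x in tool [9.99999411e-01 7.10866876e-04 8.20575169e-04]
[[ 4.30263771e-01 -9.02703202e-01 -1.28454629e-04]
 [-9.02703093e-01 -4.30263783e-01  4.50785401e-04]
 [-4.62194799e-04 -7.80002355e-05 -9.99999890e-01]]
[ 1.15423414 -0.58824341  1.00077036]
[0.31289334 0.83785505 0.78516568]
```

```bash
cat > rob.py <<'E'
from bench import *
from fit import *
import json
from scipy.spatial.transform import Rotation as Ro
def quat(phi): # tool x axis at world angle phi, z down
    x=np.array([np.cos(phi),np.sin(phi),0]);z=np.array([0,0,-1.]);y=np.cross(z,x)
    return Ro.from_matrix(np.stack([x,y,z],1)).as_quat()
E
python3 - <<'E'
from rob import *
S=json.load(open('st.json'))["s"]
print(current_clock())
q=quat(np.pi/2+S[2])
print(inverse_kinematics([.48,.1,.28],q))
move_ptp([.48,.1,.28],q); print(current_clock(),current_joint_pos())
move_gripper(0.0); print(current_clock(),current_finger_gap())
c=capture("wrist"); np.savez("wrist1.npz",**c); cv2.imwrite("pics/wrist1.png",c["image"])
print([(round(d["conf"],2),np.round(d["xy"]).tolist(),int(d["region"].sum())) for d in silhouettes("wrist","block")])
E
```

```text
0.35
[ 6.44042568e-02  1.47240438e-01  1.65746126e+00 -4.44089210e-16
  1.33689096e+00 -1.55697803e+00]
2.775 [ 6.32820330e-02  1.47514823e-01  1.65727852e+00 -2.62296813e-04
  1.33679487e+00 -1.55675657e+00]
4.1167 0.000201296187054587
[(0.96, [334.0, 24.0], 3189), (0.9, [21.0, 176.0], 3156), (0.71, [250.0, 201.0], 5220), (0.2, [109.0, 166.0], 1458)]
```

View pics/wrist1.png

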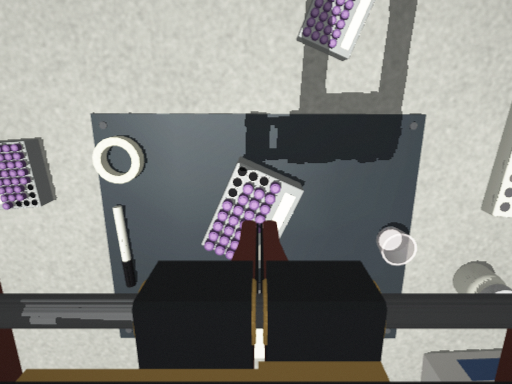

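Run:
```python
from rob import *
S=json.load(open('st.json'))["s"]
q=quat(-np.pi/2+S[2])
move_ptp([.46,.1,.28],q); print(current_clock(),current_joint_pos())
c=capture("wrist"); np.savez("wrist2.npz",**c); cv2.imwrite("pics/wrist2.png",c["image"])
reproj_show(c,S,[.5596,.0919,1.2125],"pics/w2o.png",(110,0,266,190))
```

```text
6.8667 [ 6.71784108e-02  1.16767688e-01  1.69409856e+00 -2.73537742e-05
  1.33071095e+00  1.58699238e+00]
```

View pics/wrist2.png

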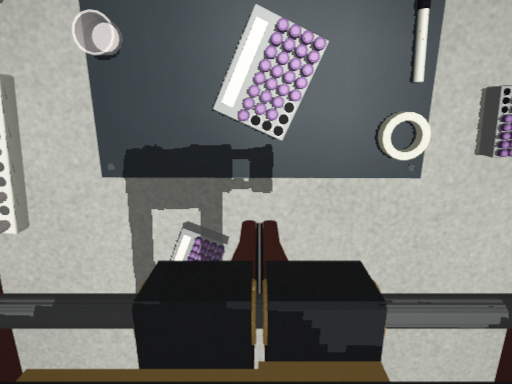

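View pics/w2o.png

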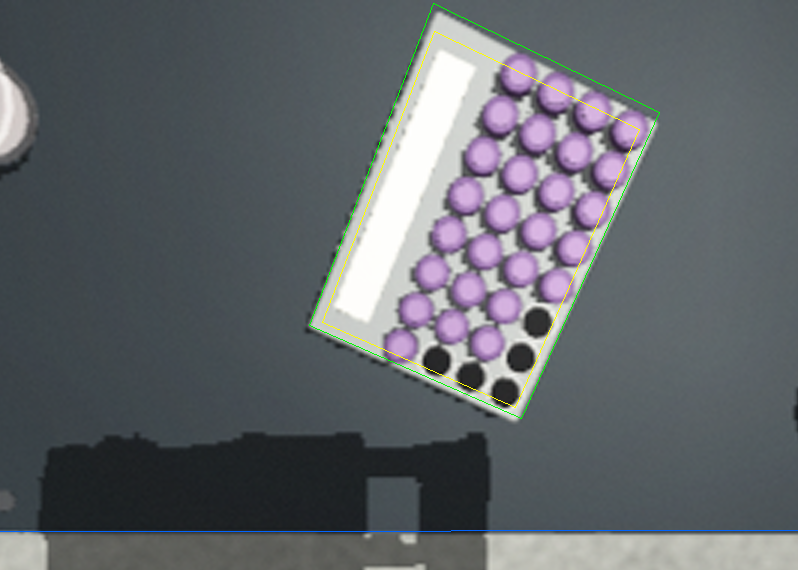

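```bash
cat >> fit.py <<'E'
def fitblock(c,b0,thr=130,verbose=False):
    """fit top-face outline (plus caps) to bright/purple mask near b0"""
    im=c["image"].astype(int)
    m=(im.max(2)>thr)
    roi=cv2.dilate((hullmask(c,T(b0,BOX*[1.35,1.3,1]))>0).astype(np.uint8),np.ones((3,3)))>0
    m=m&roi
    k,l,s,_=cv2.connectedComponentsWithStats(m.astype(np.uint8)); m=(l==1+s[1:,4].argmax()).astype(np.uint8)
    m=cv2.morphologyEx(m,cv2.MORPH_CLOSE,np.ones((9,9)))
    top=np.array([[.046,.062,.044],[.046,-.062,.044],[-.046,-.062,.044],[-.046,.062,.044]])
    w=roi
    fn=lambda b: (np.abs(hullmask(c,T(b,top))-m)*w).sum()
    best=None
    for da in(-.06,.03):
        x0=np.array(b0)+[0,0,da]
        r=minimize(fn,x0,method='Nelder-Mead',options=dict(initial_simplex=np.array([x0,x0+[.008,0,0],x0+[0,.008,0],x0+[0,0,.08]]),xatol=1e-5,fatol=.1))
        if best is None or r.fun<best.fun: best=r
    return best.x,best.fun
E
python3 - <<'E'
from fit import *
import json
S=json.load(open('st.json'))["s"]
c=dict(np.load("wrist2.npz"))
for thr in(120,135,150):
    b,f=fitblock(c,[.5596,.0919,1.2125],thr); print(thr,b.round(4),f, Ti(S,[[*b[:2],0]])[0].round(4),b[2]-S[2])
reproj_show(c,S,b,"pics/w2f.png",(110,0,266,190))
E
```

```text
120 [0.5575 0.0922 1.1933] 135.25 [-0.1203 -0.0106  0.    ] 1.1426764800900246
135 [0.5575 0.0921 1.1932] 174.8125 [-0.1203 -0.0107  0.    ] 1.142616096034053
150 [0.5573 0.092  1.1896] 203.5 [-0.1205 -0.0108  0.    ] 1.138978020620486
```

View pics/w2f.png

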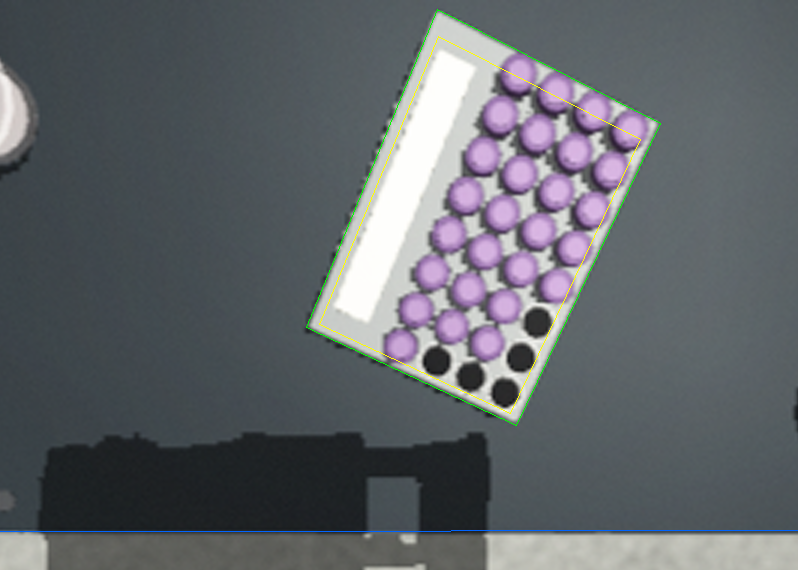

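```bash
cat > sim.py <<'E'
import numpy as np
HX,HY=.046,.062
def push(b,p0,p1,mu=0.4,c=.045,r=.010,ds=.0005):
    """b: block pose (station frame), disc finger radius r moving p0->p1. returns pose, last contact (body pt)"""
    b=np.array(b,float);p0=np.array(p0,float);p1=np.array(p1,float);n=int(np.linalg.norm(p1-p0)/ds)+1
    info=None
    for i in range(1,n+1):
        p=p0+(p1-p0)*i/n
        for _ in range(3):
            C,Sn=np.cos(b[2]),np.sin(b[2]);R=np.array([[C,-Sn],[Sn,C]])
            q=R.T@(p-b[:2]); cl=np.clip(q,[-HX,-HY],[HX,HY]); d=q-cl; dist=np.linalg.norm(d)
            if dist>=r: break
            if dist<1e-9: return b,'inside'
            nrm=-d/dist; pen=r-dist
            # displacement needed along nrm, tangential sticking = finger tangential motion approx
            vp=R.T@((p1-p0)/n); tang=np.array([-nrm[1],nrm[0]])
            want=nrm*pen+ (tang*(vp@tang) if _==0 else 0)
            rp=np.array([-cl[1],cl[0]]); A=np.eye(2)+np.outer(rp,rp)/c**2
            f=np.linalg.solve(A,want); fn,ft=f@nrm,f@tang
            if abs(ft)>mu*fn or fn<0:
                e=nrm+np.sign(ft)*mu*tang; f=e*pen/(nrm@A@e)
            v=f; w=rp@f/c**2
            b[:2]+=R@v; b[2]+=w; info=(cl*1000).round(1)
    return b,info
E
python3 - <<'E'
from sim import *
import itertools
b0=np.array([-.120,-.0107,1.142])
def pt(b,q): C,S=np.cos(b[2]),np.sin(b[2]); return b[:2]+np.array([C*q[0]-S*q[1],S*q[0]+C*q[1]])
res=[]
for xb in(.034,):
  for ang in(-.2,0,.2,-.4):
    for L in(.06,.08,.10):
      p0=pt(b0,(xb,.062+.0105)); p1=p0+L*np.array([np.cos(ang),np.sin(ang)])
      for mu in(.2,.5):
        b,i=push(b0,p0,p1,mu); cr=[pt(b,q)[0] for q in((.046,-.062),(.046,.062),(-.046,-.062))]
        print(xb,ang,L,mu,b.round(3),i,'maxx',max(cr).__round__(3))
E
```

```text
0.034 -0.2 0.06 0.2 [-0.092 -0.036  0.657] [28.7 62. ] maxx -0.017
0.034 -0.2 0.06 0.5 [-0.092 -0.036  0.662] [29.3 62. ] maxx -0.017
0.034 -0.2 0.08 0.2 [-0.086 -0.043  0.48 ] [28.6 62. ] maxx -0.016
0.034 -0.2 0.08 0.5 [-0.085 -0.042  0.469] [27.4 62. ] maxx -0.016
0.034 -0.2 0.1 0.2 [-0.082 -0.048  0.333] [33.1 62. ] maxx -0.018
0.034 -0.2 0.1 0.5 [-0.08  -0.047  0.294] [28.5 62. ] maxx -0.018
0.034 0 0.06 0.2 [-0.096 -0.027  0.624] [32.4 62. ] maxx -0.022
0.034 0 0.06 0.5 [-0.095 -0.026  0.598] [29.3 62. ] maxx -0.023
0.034 0 0.08 0.2 [-0.092 -0.031  0.488] [38.5 62. ] maxx -0.022
0.034 0 0.08 0.5 [-0.091 -0.029  0.442] [32.9 62. ] maxx -0.023
0.034 0 0.1 0.2 [-0.09  -0.034  0.389] [46. 62.] maxx -0.024
0.034 0 0.1 0.5 [-0.088 -0.031  0.33 ] [41.7 62. ] maxx -0.024
0.034 0.2 0.06 0.2 [-0.101 -0.02   0.67 ] [42.2 62. ] maxx -0.027
0.034 0.2 0.06 0.5 [-0.101 -0.018  0.624] [36.6 62. ] maxx -0.027
0.034 0.2 0.08 0.2 [-0.1   -0.022  0.609] [46. 62.] maxx -0.027
0.034 0.2 0.08 0.5 [-0.098 -0.019  0.52 ] [46. 62.] maxx -0.027
0.034 0.2 0.1 0.2 [-0.1   -0.022  0.609] [46. 62.] maxx -0.027
0.034 0.2 0.1 0.5 [-0.098 -0.019  0.511] [46. 62.] maxx -0.027
0.034 -0.4 0.06 0.2 [-0.088 -0.044  0.732] [25.9 62. ] maxx -0.012
0.034 -0.4 0.06 0.5 [-0.089 -0.046  0.763] [30.2 62. ] maxx -0.013
0.034 -0.4 0.08 0.2 [-0.08  -0.054  0.57 ] [24.2 62. ] maxx -0.007
0.034 -0.4 0.08 0.5 [-0.081 -0.056  0.6  ] [28.6 62. ] maxx -0.008
0.034 -0.4 0.1 0.2 [-0.073 -0.064  0.392] [22.6 62. ] maxx -0.007
0.034 -0.4 0.1 0.5 [-0.075 -0.065  0.419] [26.8 62. ] maxx -0.008
```

```bash
cat >> sim.py <<'E'
def pt(b,q): C,S=np.cos(b[2]),np.sin(b[2]); return b[:2]+np.array([C*q[0]-S*q[1],S*q[0]+C*q[1]])
E
python3 - <<'E'
from sim import *
b0=np.array([-.120,-.0107,1.142])
p0=pt(b0,(.034,.0725)); b1,_=push(b0,p0,p0+[.068,0],.35); print(b1)
for yb in(.05,.04):
  for ang in(0,.3,.6):
    for L in(.03,.04,.05,.06):
      p0=pt(b1,(-.0565,yb)); b,i=push(b1,p0,p0+L*np.array([np.cos(ang),np.sin(ang)]),.35); cr=[pt(b,q)[0] for q in((.046,-.062),(.046,.062))]
      print(yb,ang,L,b.round(3),i,np.round(cr,3))
E
```

```text
[-0.09366588 -0.02765831  0.54418481]
0.05 0 0.03 [-0.074 -0.026  0.337] [-46.   32.1] [-0.011 -0.052]
0.05 0 0.04 [-0.066 -0.026  0.282] [-46.   28.7] [-0.005 -0.039]
0.05 0 0.05 [-0.057 -0.027  0.235] [-46.   26.4] [ 0.002 -0.027]
0.05 0 0.06 [-0.048 -0.028  0.194] [-46.  25.] [ 0.009 -0.015]
0.05 0.3 0.03 [-0.074 -0.026  0.297] [-46.   39.1] [-0.012 -0.048]
0.05 0.3 0.04 [-0.067 -0.027  0.22 ] [-46.   37.6] [-0.008 -0.035]
0.05 0.3 0.05 [-0.059 -0.028  0.143] [-46.   36.7] [-0.005 -0.023]
0.05 0.3 0.06 [-0.052 -0.029  0.062] [-46.   35.9] [-0.003 -0.01 ]
0.05 0.6 0.03 [-0.077 -0.026  0.28 ] [-46.  46.] [-0.015 -0.05 ]
0.05 0.6 0.04 [-0.072 -0.026  0.185] [-46.  45.] [-0.015 -0.038]
0.05 0.6 0.05 [-0.067 -0.025  0.086] [-46.  44.] [-0.016 -0.027]
0.05 0.6 0.06 [-0.063 -0.024 -0.015] [-46.  43.] [-0.018 -0.016]
0.04 0 0.03 [-0.071 -0.025  0.387] [-46.   25.3] [-0.005 -0.052]
0.04 0 0.04 [-0.062 -0.025  0.354] [-46.   22.8] [ 0.002 -0.041]
0.04 0 0.05 [-0.053 -0.025  0.329] [-46.   21.1] [ 0.011 -0.029]
0.04 0 0.06 [-0.043 -0.025  0.31 ] [-46.  20.] [ 0.019 -0.018]
0.04 0.3 0.03 [-0.071 -0.025  0.34 ] [-46.  32.] [-0.007 -0.048]
0.04 0.3 0.04 [-0.062 -0.026  0.278] [-46.   31.3] [-0.001 -0.035]
0.04 0.3 0.05 [-0.054 -0.026  0.212] [-46.   30.7] [ 0.004 -0.022]
0.04 0.3 0.06 [-0.046 -0.027  0.142] [-46.   29.9] [ 0.009 -0.009]
0.04 0.6 0.03 [-0.073 -0.025  0.301] [-46.   37.3] [-0.011 -0.048]
0.04 0.6 0.04 [-0.067 -0.024  0.21 ] [-46.   36.4] [-0.009 -0.035]
0.04 0.6 0.05 [-0.062 -0.023  0.114] [-46.   35.4] [-0.009 -0.023]
0.04 0.6 0.06 [-0.057 -0.022  0.014] [-46.   34.5] [-0.01  -0.012]
```

```bash
cat >> rob.py <<'E'
S=json.load(open('st.json'))["s"]
Z=0.020; UP=.11
def W3(p,z): w=T(S,[[p[0],p[1],z]])[0]; return w
def dopush(p0,p1,phi,back=.02,guard=30,rate=.06):
    """station-frame push; phi = tool x angle in station frame"""
    q=quat(phi+S[2]); p0=np.array(p0);p1=np.array(p1);u=(p1-p0)/np.linalg.norm(p1-p0)
    move_ptp(W3(p0,UP),q); servo_line(W3(p0,Z),rate=.2)
    f0=np.array(current_force())
    hit=servo_line(W3(p1,Z),rate=rate,contact_N=guard)
    f1=np.array(current_force())-f0; pe=Ti(S,[current_position()])[0]
    servo_line(W3(pe[:2]-u*back,Z),rate=.2)
    servo_line(W3(pe[:2]-u*back,UP),rate=.3)
    print('push hit',hit,'end',pe.round(4),'f',f1.round(1),'t',current_clock())
def look(name,b,pos=(-.17,0),z=.32,phi=-np.pi/2):
    move_ptp(W3(pos,z),quat(phi+S[2])); c=capture("wrist"); np.savez(name+".npz",**c)
    cv2.imwrite(f"pics/{name}_raw.png",c["image"])
    w=T(S,[[b[0],b[1],0]])[0]; bw,f=fitblock(c,[w[0],w[1],b[2]+S[2]]); reproj_show(c,S,bw,f"pics/{name}.png",(110,0,266,200))
    bs=np.array([*Ti(S,[[*bw[:2],0]])[0][:2],bw[2]-S[2]]); print('block(st)',bs.round(4),'res',f,'t',current_clock()); return bs
E
python3 - <<'E'
from rob import *
from sim import pt,push
b=np.array([-.1203,-.0107,1.1427])
n=.010
c0=pt(b,(.034,.062+n)); st=pt(b,(.034,.062+n+.018))
# start back along -x from contact
p0=c0-[.03,0]; 
print(p0,W3(p0,Z),inverse_kinematics(W3(p0,Z),quat(-2.25+S[2])))
dopush(p0,c0+[.066,0],-2.25)
bp,_=push(b,c0,c0+[.066,0]); print('pred',bp.round(3))
look('p1',bp)
E
```

```text
[-0.2016878   0.05012182] [0.47312534 0.14876882 0.02      ] [ 1.65277619e-01  4.99633634e-01  1.92990076e+00 -4.44089210e-16
  7.12058261e-01  2.36469166e+00]
push hit False end [-0.1055  0.0502  0.0198] f [-3.1  1.7 -2.6] t 10.7333
pred [-0.094 -0.027  0.551]
block(st) [-0.0902 -0.0286  0.5025] res 117.875 t 11.6667
```

```bash
ls -la pics
```

```text
total 4648
drwxr-xr-x 2 agent agent   4096 Dec  7 14:03 .
drwxr-xr-x 3 agent agent   4096 Dec  7 14:03 ..
-rw-r--r-- 1 agent agent 356755 Dec  7 13:58 crop0.png
-rw-r--r-- 1 agent agent 334025 Dec  7 14:00 fit_scene.png
-rw-r--r-- 1 agent agent 325945 Dec  7 14:00 fit_side.png
-rw-r--r-- 1 agent agent 610861 Dec  7 13:59 orth0.png
-rw-r--r-- 1 agent agent 452004 Dec  7 14:03 p1.png
-rw-r--r-- 1 agent agent 281147 Dec  7 14:03 p1_raw.png
-rw-r--r-- 1 agent agent 330147 Dec  7 13:58 scene0.png
-rw-r--r-- 1 agent agent 318775 Dec  7 13:58 side0.png
-rw-r--r-- 1 agent agent 444532 Dec  7 14:01 w2f.png
-rw-r--r-- 1 agent agent 445728 Dec  7 14:01 w2o.png
-rw-r--r-- 1 agent agent 271027 Dec  7 13:58 wrist0.png
-rw-r--r-- 1 agent agent 275192 Dec  7 14:01 wrist1.png
-rw-r--r-- 1 agent agent 276010 Dec  7 14:01 wrist2.png
```

View pics/p1.png

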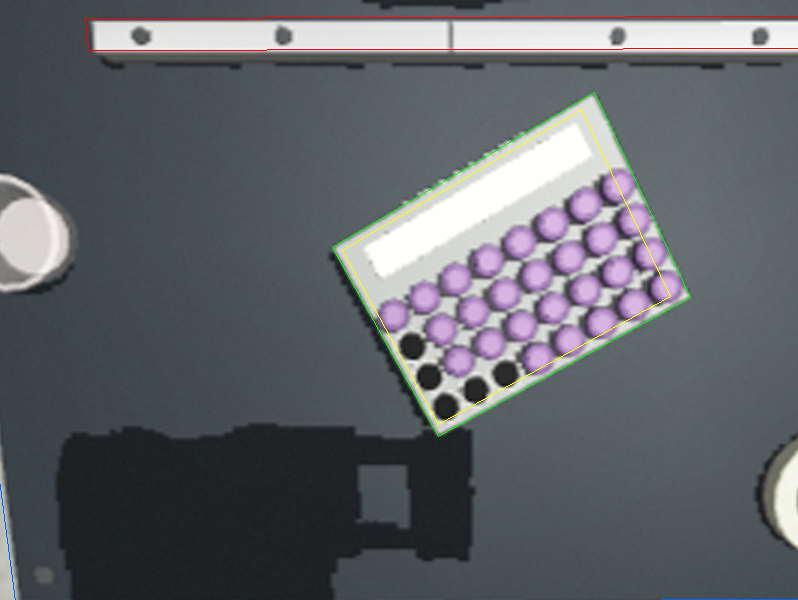

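Run:
```python
from sim import *
b1=np.array([-.0902,-.0286,.5025])
for yb in(.05,.056):
  for ang in(.5,.65,.8,.95):
    for L in(.05,.06):
     for mu in(.2,.4):
      p0=pt(b1,(-.0565,yb)); b,i=push(b1,p0,p0+L*np.array([np.cos(ang),np.sin(ang)]),mu); cr=[pt(b,q)[0] for q in((.046,-.062),(.046,.062))]
      print(yb,ang,L,mu,b.round(3),i,np.round(cr,3))
```

```text
0.05 0.5 0.05 0.2 [-0.063 -0.026  0.027] [-46.   39.4] [-0.015 -0.019]
0.05 0.5 0.05 0.4 [-0.061 -0.029  0.061] [-46.  44.] [-0.012 -0.019]
0.05 0.5 0.06 0.2 [-0.058 -0.026 -0.073] [-46.   38.4] [-0.017 -0.008]
0.05 0.5 0.06 0.4 [-0.057 -0.028 -0.039] [-46.  43.] [-0.013 -0.008]
0.05 0.65 0.05 0.2 [-0.067 -0.024  0.018] [-46.   43.3] [-0.02  -0.022]
0.05 0.65 0.05 0.4 [-0.067 -0.025  0.033] [-46.   45.4] [-0.018 -0.023]
0.05 0.65 0.06 0.2 [-0.064 -0.023 -0.077] [-46.   43.6] [-0.022 -0.013]
0.05 0.65 0.06 0.4 [-0.063 -0.024 -0.068] [-46.   44.6] [-0.022 -0.013]
0.05 0.8 0.05 0.2 [-0.072 -0.023  0.027] [-46.   47.9] [-0.024 -0.027]
0.05 0.8 0.05 0.4 [-0.072 -0.022  0.018] [-46.   46.6] [-0.025 -0.027]
0.05 0.8 0.06 0.2 [-0.069 -0.022 -0.055] [-46.  50.] [-0.026 -0.019]
0.05 0.8 0.06 0.4 [-0.069 -0.021 -0.069] [-46.  48.] [-0.028 -0.019]
0.05 0.95 0.05 0.2 [-0.076 -0.022  0.055] [-46.   53.5] [-0.027 -0.033]
0.05 0.95 0.05 0.4 [-0.077 -0.02   0.038] [-46.   51.1] [-0.028 -0.033]
0.05 0.95 0.06 0.2 [-0.074 -0.021 -0.014] [-46.   57.3] [-0.029 -0.027]
0.05 0.95 0.06 0.4 [-0.075 -0.019 -0
[... 489 characters left out ...]
 [-0.067 -0.024 -0.075] [-46.   49.6] [-0.026 -0.016]
0.056 0.65 0.06 0.4 [-0.066 -0.025 -0.065] [-46.   50.7] [-0.024 -0.016]
0.056 0.8 0.05 0.2 [-0.074 -0.023  0.035] [-46.   54.3] [-0.026 -0.03 ]
0.056 0.8 0.05 0.4 [-0.074 -0.022  0.027] [-46.   53.1] [-0.027 -0.03 ]
0.056 0.8 0.06 0.2 [-0.071 -0.023 -0.045] [-46.   56.5] [-0.028 -0.023]
0.056 0.8 0.06 0.4 [-0.072 -0.021 -0.057] [-46.   54.7] [-0.03  -0.023]
0.056 0.95 0.05 0.2 [-0.078 -0.022  0.066] [-46.   60.2] [-0.028 -0.036]
0.056 0.95 0.05 0.4 [-0.079 -0.021  0.052] [-46.  58.] [-0.029 -0.036]
0.056 0.95 0.06 0.2 [-0.076 -0.022  0.003] [-46.  62.] [-0.03 -0.03]
0.056 0.95 0.06 0.4 [-0.077 -0.02  -0.018] [-46.   61.4] [-0.032 -0.03 ]
```

Picture p1: the overlay matches the block, now turned to 0.50 rad. The fence is at the top (crop row about 50), and the pot (crop 30,235) and tape (crop 790,490) are untouched. Next comes the back-left corner push.

Run:
```python
from rob import *
from sim import pt,push
b=np.array([-.0902,-.0286,.5025])
c0=pt(b,(-.0565,.05)); u=np.array([np.cos(.65),np.sin(.65)])
dopush(c0-.02*u,c0+.050*u,-np.pi/2+.25)
bp,_=push(b,c0,c0+.050*u); print('pred',bp.round(3))
look('p2',bp)
```

```text
push hit False end [-0.1259  0.0188  0.0195] f [-6.   0.1  3.1] t 15.15
pred [-0.067 -0.025  0.033]
block(st) [-0.0666 -0.0239  0.0277] res 101.5625 t 16.0583
```

View pics/p2.png

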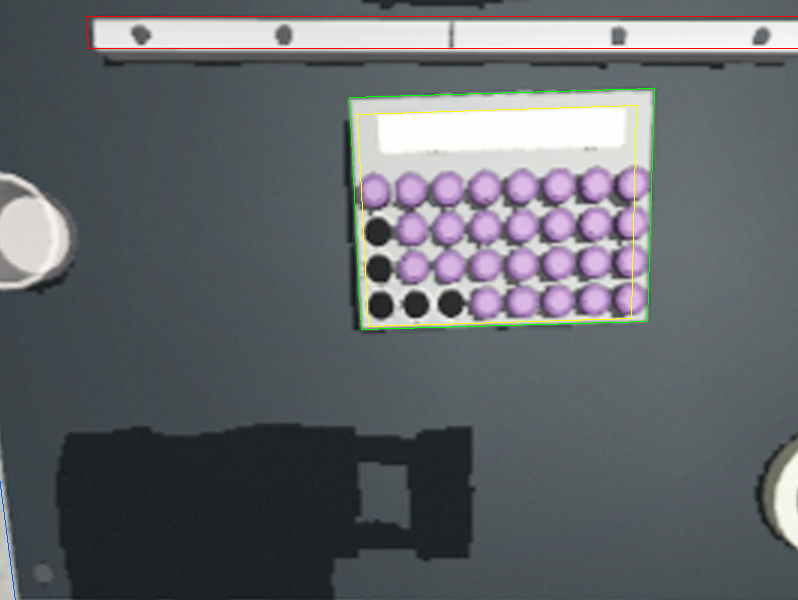

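Run:
```python
from rob import *
c=dict(np.load("p2.npz")); W=cloud(c); R=Ro.from_quat(current_orientation()).as_matrix(); P=(W-current_position())@R
for r in range(218,300,6):
    row=P[r,225:300]; ok=(row[:,2]>-.12)&(row[:,2]<.02)&(abs(row[:,0])<.03)
    if ok.any(): 
        q=row[ok]; print(r,'x',q[:,0].min().round(4),q[:,0].max().round(4),'y',np.median(q[:,1]).round(4),q[:,1].min().round(4),'z',np.median(q[:,2]).round(4))
```

```text
224 x -0.0075 0.0104 y -0.0109 -0.0116 z -0.0064
230 x -0.0076 0.0105 y -0.0109 -0.0115 z -0.0142
236 x -0.0072 0.0101 y -0.011 -0.0116 z -0.0215
242 x -0.0079 0.0107 y -0.0109 -0.0116 z -0.0278
248 x -0.0082 0.0112 y -0.0111 -0.0116 z -0.0342
254 x -0.0093 0.0121 y -0.0109 -0.0118 z -0.0394
260 x -0.0077 0.0116 y -0.0329 -0.0336 z -0.0859
266 x -0.0072 0.0112 y -0.0328 -0.0336 z -0.0889
272 x -0.007 0.0108 y -0.0328 -0.0338 z -0.0919
278 x -0.0067 0.0106 y -0.0329 -0.0337 z -0.0948
284 x -0.0065 0.0104 y -0.0327 -0.0339 z -0.0971
290 x -0.0063 0.01 y -0.0328 -0.0337 z -0.0995
296 x -0.006 0.0099 y -0.0327 -0.0341 z -0.1016
```

Run:
```python
from rob import *
b=np.array([-.0666,-.0239,.0277])
x=b[0]-.005; yc=b[1]-.062-.011
dopush([x,yc-.025],[x,yc+.023],0.0,rate=.05)
look('p3',[-.0666,0,.02])
```

```text
push hit False end [-0.0712 -0.0741  0.0204] f [-0.9 -5.9  2.5] t 20.025
block(st) [-0.0642 -0.002  -0.0066] res 110.6875 t 21.6
```

View pics/p3.png

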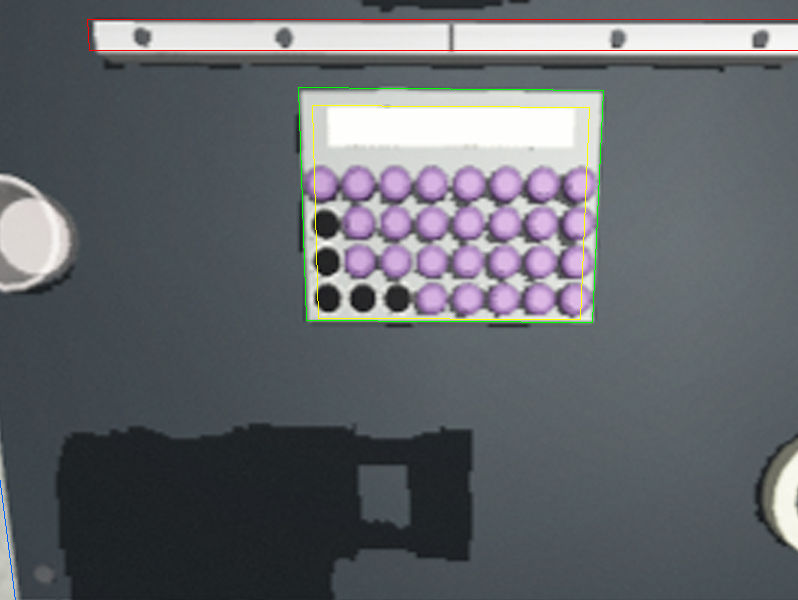

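Centred: the block's middle is at crop column 452 and the fence mark at 451. It stands 18 mm off the fence. Next is a square push with two open fingertips on the back face, up to the fence.

Run:
```python
from rob import *
move_gripper(0.075); print(current_finger_gap())
dopush([-.155,0],[-.085,0],-np.pi/2,back=.03,guard=22,rate=.03)
look('p4',[-.046,0,0])
for n in ("scene","side"):
    c=capture(n); np.savez(n+"4.npz",**c); cv2.imwrite(f"pics/{n}4.png",c["image"])
cv2.imwrite("pics/c4.png",np.hstack([cv2.resize(cv2.imread("pics/scene4.png")[130:260,230:380],None,fx=2.6,fy=2.6,interpolation=2),cv2.resize(cv2.imread("pics/side4.png")[160:290,140:290],None,fx=2.6,fy=2.6,interpolation=2)]))
```

```text
0.07499479904005145
push hit True end [-0.1044  0.0002  0.0187] f [-0.4 -0.8 -1.3] t 26.7333
block(st) [-0.0411 -0.002  -0.0064] res 907.375 t 27.6417
```

View pics/p4.png

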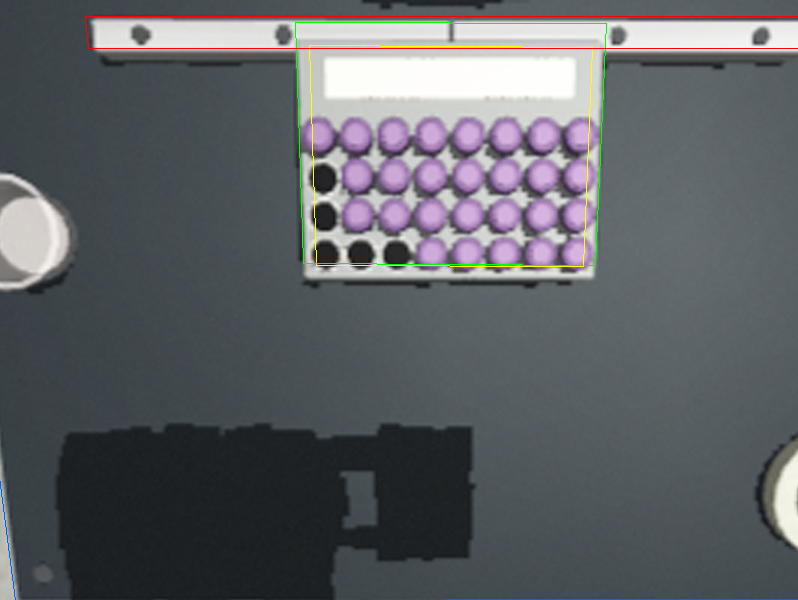

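View pics/c4.png

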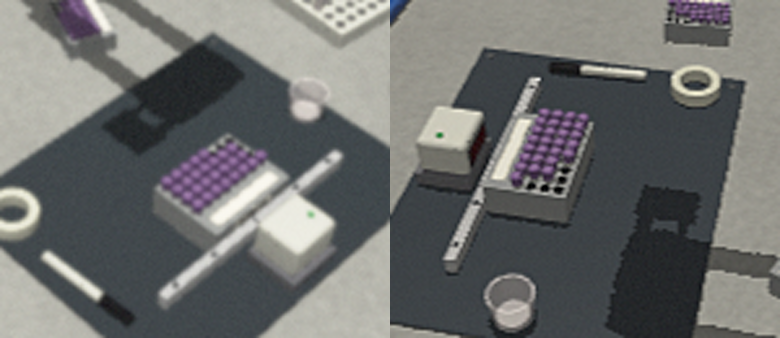

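The outline fit merged with the bright fence (crop rows 25–50), so its x reading is useless here. The hand stopped on contact at -104 mm against an expected -103 mm. I'll press once more, slowly, to see if it stops at the same place, then measure the back edge.

Run:
```python
from rob import *
q=quat(-np.pi/2+S[2])
move_ptp(W3((-.135,0),UP),q); servo_line(W3((-.135,0),Z),rate=.15)
f0=np.array(current_force())
h=servo_line(W3((-.112,0),Z),rate=.05,contact_N=22); print('a',h,Ti(S,[current_position()])[0].round(4),np.round(np.array(current_force())-f0,1))
h=servo_line(W3((-.085,0),Z),rate=.012,contact_N=22); print('b',h,Ti(S,[current_position()])[0].round(4),np.round(np.array(current_force())-f0,1),current_clock())
# small extra steps, watching the force
for k in range(4):
    p=Ti(S,[current_position()])[0]
    h=servo_line(W3((p[0]+.001,0),Z),rate=.01,contact_N=30); sleep(.1); print(k,h,Ti(S,[current_position()])[0].round(4),np.round(np.array(current_force())-f0,1))
    if np.linalg.norm(np.array(current_force())-f0)>20: break
servo_line(W3((-.15,0),Z),rate=.15); servo_line(W3((-.15,0),UP),rate=.3)
look('p5',[-.046,0,0])
print(current_clock())
c=dict(np.load("p5.npz")); a=c["image"][0:110,190:330]; cv2.imwrite("pics/p5c.png",cv2.resize(a,None,fx=5.5,fy=5.5,interpolation=cv2.INTER_CUBIC))
```

```text
a False [-0.112  -0.      0.0199] [-1.  -0.9 -1. ]
b True [-0.1045  0.      0.0187] [-0.7  0.8  0.7] 31.2833
0 False [-0.1041  0.      0.0198] [-2.3  0.3 -0.4]
1 False [-0.104  -0.      0.0198] [-5.5 -0.4  1.1]
2 False [-0.104   0.      0.0198] [-5.8  0.3 -0. ]
3 False [-0.104   0.      0.0198] [-6.3  0.4  1.2]
block(st) [-0.0414 -0.0021 -0.001 ] res 908.4375 t 34.6083
34.6083
```

View pics/p5c.png

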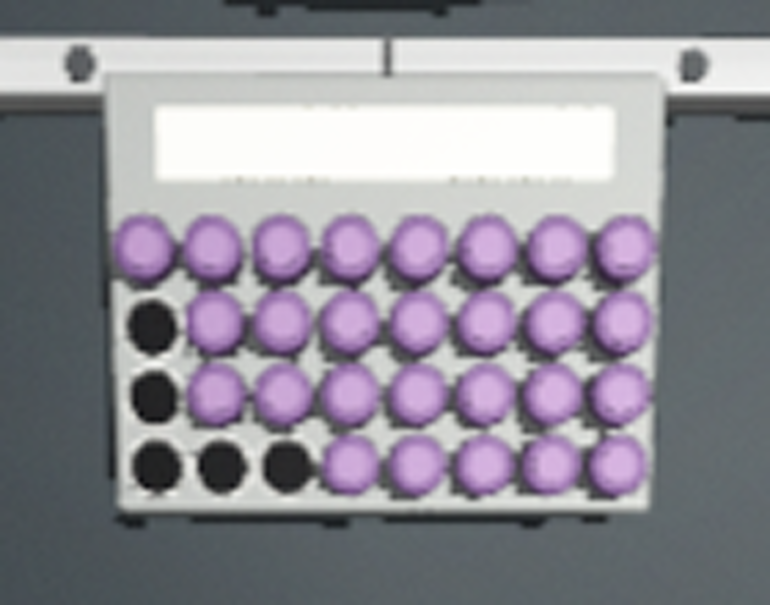

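Run:
```python
from rob import *
c=dict(np.load("p5.npz")); g=c["image"].max(2).astype(float)
cv=lambda x,y:np.array([190+(x+.5)/5.5-.5,(y+.5)/5.5-.5])
def edge(col,r0,r1,sign):  # subpixel max gradient
    s=cv2.resize(np.ascontiguousarray(g[:,col-1:col+2].mean(1)[:,None]),(1,384*8),interpolation=cv2.INTER_CUBIC)[:,0]
    d=np.gradient(cv2.GaussianBlur(s[:,None],(1,17),0)[:,0])*sign; a,b=int(r0*8),int(r1*8); return (a+d[a:b].argmax()+.5)/8-.5
def st(u,v,z): return Ti(S,backz(c,[[u,v]],z))[0][:2]*1000
for col in (150,170,200,320,335): # fence working edge beside block (z .024), bright above, darker below
    if not(208<col<312): v=edge(col,13,22,-1); print('fence',col,v,st(col,v,.024).round(1))
for col in (215,230,250,270,290,305):
    v=edge(col,86,97,-1); print('back',col,v,st(col,v,.044).round(1))
for col in (212,220,235,285,300,308):
    v=edge(col,9,16,-1); v2=edge(col,9,20,1); print('front',col,v,st(col,v,.044).round(1))
for k in((105,75),(663,75),(118,512),(648,512)): print('corner',st(*cv(*k),.044).round(1))
print('mark',st(*cv(387,75),.024))
P=cloud(c)
for n in("wrist",):
    print(Ti(S,P[95:99,250])[:, :].round(4))
```

```text
fence 150 16.4375 [ -0.8 136.2]
fence 170 16.4375 [ -0.8 111. ]
fence 200 16.5625 [-1.  73.1]
fence 320 16.6875 [ -1.3 -78.3]
fence 335 16.6875 [ -1.3 -97.2]
back 215 92.4375 [-93.   55.1]
back 230 92.5625 [-93.2  35.9]
back 250 92.4375 [-93.   10.3]
back 270 92.5625 [-93.2 -15.3]
back 290 92.3125 [-92.9 -40.9]
back 305 92.0625 [-92.6 -60.1]
front 212 12.4375 [-0.7 55.2]
front 220 12.4375 [-0.7 45.6]
front 235 12.4375 [-0.8 27.6]
front 285 12.4375 [ -0.8 -32.6]
front 300 12.4375 [ -0.8 -50.6]
front 308 12.5625 [ -1.  -60.2]
corner [-1.6 59.2]
corner [ -1.7 -62.8]
corner [-93.3  60.2]
corner [-93.4 -63.2]
mark [ 2.71657577 -2.50340938]
[[-0.0962  0.0114  0.0038]
 [-0.0975  0.0114  0.0043]
 [-0.0989  0.0114  0.0037]
 [-0.1002  0.0114  0.0038]]
```

In the same picture the fence face reads about -1.0 mm and the block's front edge -0.7 to -1.0 mm at both ends. The back edge is at -93 mm, so the block is flush. The label middle is about 1 mm from the fence's centre mark. The hand is clear at 0.32 m, so I'm handing in.

Run:
```python
from rob import *
a=np.load("scene0.npz")["image"];c=capture("side"); d=np.load("side0.npz")["image"]
P=lambda n,q:[np.round(k["xy"]).tolist() for k in spot_in(n,q)[:1]]
for q in["caps_pot","tape","pen"]: print(q,P("side",q))
print(current_qvel().__abs__().max() if hasattr(current_qvel(),'__abs__') else current_qvel(),current_clock()); close_job()
```

```text
caps_pot [[222.0, 358.0]]
tape [[256.0, 196.0]]
pen [[215.0, 187.0]]
0.009985607411427743 34.8083
the job is handed in; nothing more can be done
```

The job is handed in at about 35 s, with the block flush against the fence and its label centred on the fence's centre mark. No verdict is reported.

**What I did:** I chose the large block on the base plate over the two smaller look-alikes. I pushed it four ways with the fingertips and never gripped it:
1. The front-left end was pushed forward, turning the block from 1.14 to 0.50 rad.
2. The back-left corner was pushed, bringing it to 0.03 rad.
3. The right face was pushed to centre it sideways.
4. Two open fingertips pushed squarely on the back face until the block met the fence. I then pressed again slowly to confirm and drew the hand up to 0.32 m.

**Last checks, from the wrist picture:**
- **Flush:** the front edge is level with the fence face within about 1 mm at both ends, and the back edge is 92 mm behind it.
- **Centred:** the label middle is about 1 mm from the fence's centre mark.
- **Contact:** both presses stopped at the same hand position, within 0.1 mm.

**Checks that failed or disagreed:**
- **Outline fit:** once the block touched the fence, the fit merged the two and read about 5 mm too far forward, so I used the edge measurements instead.
- **Second press:** after the contact stop, the force settled at only about 6 N, near the block's sliding friction, so it is weak evidence on its own.
- **Caps pot:** in the last check the detector put the caps pot at side (222,358), about where the foam rack is. The side picture taken after the final push showed it in its old place, near (187,275).
- **Other bystanders:** the tape and pen were where they started, and I did not re-measure the foam rack, dish, bottle or jar. The hand did not work near those four.

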